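Draw the panel into the marking-out corner and weight it down

ROBOT

A 6-joint arm with a two-finger parallel gripper is mounted at the origin on the work surface. World frame = base frame: x ahead of the robot, y to its left, z up, the work surface at z = 0. Lengths are in mm, angles in rad, forces in N, time in s.
With the tool pointing down it reaches from about 275 to 1000 mm from the base axis. Payload 8.4 kg.
Tool frame: the origin (TCP) lies at the very end of the fingers, on their centre line; the grasp point (between the pads) lies 19 mm behind it; z points along the fingers, y is the direction in which the jaws open and shut (so a half turn about z gives the same grasp; the last joint's range is limited). The gripper opens to 85 mm and grips with 20 to 120 N. Pads are 22 mm wide; open, the fingers measure 114 mm over their backs; the gripper's body (76 mm by 85 mm) begins 54 mm behind the grasp point. The pads swing forward as they close: fully open they stand 13 mm farther back than shut.
Start: joints at [-1.304, 0.353, 1.633, -0, 1.155, -0.002], TCP at [165.983, -602.559, 231.281] pointing down, gripper open.
Joint ranges: [-2.63, 2.63], [-0.92, 2.1], [0.06, 2.66], [-1.3, 4.44], [0, 2.69], [-3.02, 3.02]. Speed limits (rad/s): [2.22, 2.22, 2.79, 3.14, 3.14, 3.14].

INTERFACE

Orientations are given as [roll, pitch, yaw] about the fixed x, y, z axes, in that order (R = Rz(yaw) Ry(pitch) Rx(roll)).
In Python, from rig import readout, grab_frame, calibration, r gives the robot as it stands. The module is installed in compiled form; this text tells all that it offers.
- The arm moves only by the tool play_rows, never from a script. Its argument "rows" is a list of rows, each a list of 3 entries, a list of its own where there are three numbers: the closure in counts, from 0 (fully open) to 255 (shut), then the shift along the tool's x, y, z in cm, then the turn, a rotation vector about the tool's x, y, z in rad. In form: [[gripper, [dx, dy, dz], [rx, ry, rz]], ...]. A call has 1 to 12 rows; each row is the pose to reach, as a shift and turn from the pose commanded when the call began, along the tool's axes at that moment; what a row does not reach only later rows make up. A row lasts 1/12 s, in which the tool goes at most 41.7 mm and 7.16 degrees, less where a joint would pass 70% of its speed; a pose out of reach is approached as far as the arm can. A call with a gripper value outside its range is refused whole. The fingers move at their own pace and stop on an object; "squeeze" is the grip in N (left out, the last holds). Time passes only in rows, so rows that repeat a pose let the fingers close. It gives the time, the measured TCP pose, the force and the opening at its end, in the units of the state.
- readout.sense(): the state, without advancing time (a new reading comes with each control period).
- grab_frame(name): name is "side" or "top" or "wrist"; returns (picture, depth): 480x640x3 uint8, red, green, blue; 480x640 float32, mm along the optical axis (not along the pixel's ray), 0 where there is no reading.
- calibration(name): a dict with "vfov" (degrees; the focal length in pixels is half the picture's height over the tangent of half this angle, whatever the lens; pixels are square), "cx", "cy" (the principal point, pixels), "cam_to_world" (4x4, takes a point from camera to world coordinates). Camera axes: x right, y down, z forward; pixel columns grow to the right and rows downward; lengths in mm; the calibration is good to about 2 mm. A picture is of the moment at which its call begins: read the wrist's pose just before it. calibration takes no time and is no camera call; for the wrist camera it gives the pose at the moment of the call.
- r.sign_off(): hands the job in, once; it reports no verdict.
The state is a dict: "clock": time; "qpos": joint angles; "qvel": joint speeds; "joint_efforts": joint torques, N m; "eef_pos": TCP position; "tcp_rot": TCP orientation; "contact_force": force on the tool from outside, world axes, zero at the start; "wrist_torque": the same for the moment, N m; "opening": opening from 0.0 (shut) to 1.0 (fully open).
Only numpy, scipy, OpenCV 4.12 (cv2) and the standard library are available. Lean on these libraries where they do the work, as an engineer would, in place of code of your own. Each camera call takes 0.05 s, during which the arm holds its last target.

TASK

Press on the exposed part of the hardboard panel and draw it out from under the low shelf towards the robot, then slide it left, so that it lies snug against both the near batten and the left batten of the marking-out board. After that set both cross-shaped steel weights gently upright on the panel, one well within the left half and one well within the right half, each wholly on the panel and clear of the chalked centre line and of the edges, with the panel still snug in the corner. Leave the wooden block, try square, tape roll and glue pot where they are.

Things in the scene. Friction and masses are not known exactly. Their poses are not given: they have to be found in the camera images.
- board: Fixed MDF marking-out board on the bench; its top is 12 mm up. Origin: at bench level, straight below the inner corner of its two pine battens (30 mm wide, tops 34 mm up). x points away from the robot, y left, z up. Near batten: along y, inner face at x = 0, from y = -305 to +30 mm. Left batten: along x from 0 to 180 mm, inner face at y = 0.
- shelf_edge (a point): Middle of the upper near edge of the low plywood shelf fixed on the board's far end; lies at x = 205, y = -138, z = 54 mm in the board's frame, same axes. The shelf reaches 130 mm on in x and over the board's full width of 335 mm, underside 42 mm up, with flat offcuts on it up to 64 mm. End walls: inner faces at y = +16 and -291 mm. It overhangs the panel's far part at the start.
- panel_top (a point): Centre of the top face (18 mm up) of the loose brown hardboard panel, 180 (its x) x 200 (its y) x 6 mm, 0.2 kg, flat on the board, up to 5 degrees askew. A white chalk line along x halves it: left +y, right -y. At first its near 80 to 125 mm stick out of the shelf. Closed fingertips pressed on top with some 10 N drag it by friction. Snug, this point is at x = 90, y = -100 mm in the board's frame.
- weight_a_mid (a point): Cross-shaped dark steel weight (a plus sign seen from above), standing: 51 mm across each pair of arms, arms 17 mm wide, 70 mm high, about 0.8 kg. This point is its centre, half-way up (35 mm above its foot); x and y along its arms, z up. Best gripped from above across two opposite arm ends (51 mm). Free-standing on the bench at the start.
- weight_b_mid (a point): The second cross-shaped steel weight, the same as weight_a in all respects; either may go on either half.
- weight_a: The same weight_a; its origin is the centre of its foot.
- weight_b: The same weight_b; its origin is the centre of its foot.
- panel: The same panel; its origin is the centre of its underside.
- block: Bystander: plain square pine block, 50 x 50 x 70 mm high, standing on the bench near the weights; origin at the centre of its foot.
- square: Bystander: try square lying flat on the bench, dark wood stock 110 x 20 x 18 mm along its y, steel blade 32 mm wide reaching 160 mm along its x; origin under the middle of the stock.
- tape: Bystander: roll of paper tape lying flat, 110 mm across, 36 mm high; origin at the centre of its underside.
- glue: Bystander: white glue pot with a black lid, 70 mm across, 90 mm high, standing; origin at the centre of its foot.

How it is judged (in metres and radians):
On the way, in this order (a step that is already met when the one before it is completed fails the run):
1. the panel is drawn out, half-way or more towards the near batten (x of panel_top in the frame of board below 0.13 m).
2. the panel lies snug against both battens (x of panel_top in the frame of board below 0.094 m and y of panel_top in the frame of board above -0.104 m and angle between the x axis of panel_top and the x axis of board, either way round below 0.035 rad and angle between panel_top's own z axis and vertical below 0.03 rad), for 0.2 s.
3. a first weight stands released on one half of the panel (((x of weight_a_mid in the frame of panel_top between -0.068 and 0.068 m and z of weight_a_mid in the frame of panel_top between 0.032 and 0.038 m and angle between weight_a_mid's own z axis and vertical below 0.05 rad and contact force between weight_a and the fingers below 0.2 N and linear speed of weight_a below 0.02 m/s and (y of weight_a_mid in the frame of panel_top between 0.026 and 0.078 m or y of weight_a_mid in the frame of panel_top between -0.078 and -0.026 m)) or (x of weight_b_mid in the frame of panel_top between -0.068 and 0.068 m and z of weight_b_mid in the frame of panel_top between 0.032 and 0.038 m and angle between weight_b_mid's own z axis and vertical below 0.05 rad and contact force between weight_b and the fingers below 0.2 N and linear speed of weight_b below 0.02 m/s and (y of weight_b_mid in the frame of panel_top between 0.026 and 0.078 m or y of weight_b_mid in the frame of panel_top between -0.078 and -0.026 m)))), for 0.2 s.
At the end, for the whole second after the job is handed in: The panel lies flat and still within 4 mm of both battens and square to them within 2 degrees. Both steel weights stand upright, released and at rest on it, one on each half, centres 26 to 78 mm to the side of the centre line and within 68 mm of the panel's middle along the line (all of step 2 and (((x of weight_a_mid in the frame of panel_top between -0.068 and 0.068 m and z of weight_a_mid in the frame of panel_top between 0.032 and 0.038 m and angle between weight_a_mid's own z axis and vertical below 0.05 rad and contact force between weight_a and the fingers below 0.2 N and linear speed of weight_a below 0.02 m/s and y of weight_a_mid in the frame of panel_top between 0.026 and 0.078 m) and (x of weight_b_mid in the frame of panel_top between -0.068 and 0.068 m and z of weight_b_mid in the frame of panel_top between 0.032 and 0.038 m and angle between weight_b_mid's own z axis and vertical below 0.05 rad and contact force between weight_b and the fingers below 0.2 N and linear speed of weight_b below 0.02 m/s and y of weight_b_mid in the frame of panel_top between -0.078 and -0.026 m)) or ((x of weight_b_mid in the frame of panel_top between -0.068 and 0.068 m and z of weight_b_mid in the frame of panel_top between 0.032 and 0.038 m and angle between weight_b_mid's own z axis and vertical below 0.05 rad and contact force between weight_b and the fingers below 0.2 N and linear speed of weight_b below 0.02 m/s and y of weight_b_mid in the frame of panel_top between 0.026 and 0.078 m) and (x of weight_a_mid in the frame of panel_top between -0.068 and 0.068 m and z of weight_a_mid in the frame of panel_top between 0.032 and 0.038 m and angle between weight_a_mid's own z axis and vertical below 0.05 rad and contact force between weight_a and the fingers below 0.2 N and linear speed of weight_a below 0.02 m/s and y of weight_a_mid in the frame of panel_top between -0.078 and -0.026 m))) and linear speed of panel below 0.02 m/s); the robot touches nothing.
It fails at once if a bystander (block) is moved by more than 25 mm (distance of block from where it was at the start of the episode above 0.025 m).
It fails at once if a bystander (square) is moved by more than 25 mm (distance of square from where it was at the start of the episode above 0.025 m).
It fails at once if a bystander (tape) is moved by more than 25 mm (distance of tape from where it was at the start of the episode above 0.025 m).
It fails at once if a bystander (glue) is moved by more than 25 mm (distance of glue from where it was at the start of the episode above 0.025 m).
It fails at once if a weight is dropped instead of set down (let go and falling faster than 0.45 m/s, about 10 mm of fall) ((contact force between weight_a and the fingers below 0.1 N and linear speed of weight_a above 0.45 m/s) or (contact force between weight_b and the fingers below 0.1 N and linear speed of weight_b above 0.45 m/s)).
It also fails if it takes over 72 s, if anything falls off the work surface, if the arm or the gripper's body presses on something with over 40 N, if the wrist force passes 120 N, or if a joint passes its speed limit or range.

## Working session

There is one attempt and no reset: what is moved stays moved. The work goes in short steps, Python scripts to look and compute and a tool call to move; the robot and the scene stay as the last step left them, time stands still between calls to the robot, and variables do not carry over. Pictures are saved under pics/ and viewed, and the job is handed in when it is done.

Besides the shell and the picture viewer there is one more tool, called after "Emit:" as name(argument=value, ...), one argument or row to a line, values as JSON. play_rows: Moves the arm, as the interface text tells. Its arguments: {"type":"object","properties":{"rows":{"type":"array"},"squeeze":{"type":"number"}},"required":["rows"]}

```bash
mkdir -p pics; ls
cat > h.py <<'E'
import numpy as np, cv2
from rig import readout, grab_frame, calibration, r
def snap(n,tag):
    c=calibration(n); p,d=grab_frame(n)
    cv2.imwrite(f'pics/{tag}.png',p[:,:,::-1]); np.savez(f'{tag}.npz',p=p,d=d,T=c['cam_to_world'],f=240/np.tan(np.radians(c['vfov'])/2),cx=c['cx'],cy=c['cy'])
def pt(tag,u,v,z=None):
    k=np.load(f'{tag}.npz');T=k['T'];f=k['f']
    ray=np.array([(u-k['cx'])/f,(v-k['cy'])/f,1])
    if z is None:
        d=k['d'][int(round(v)),int(round(u))]
        return (T@np.append(ray*d,1))[:3].round(1)
    w=T[:3,:3]@ray; return (T[:3,3]+w*(z-T[2,3])/w[2]).round(1)
def crop(tag,x0,y0,x1,y1,s,out):
    p=np.load(f'{tag}.npz')['p'][y0:y1,x0:x1,::-1]
    cv2.imwrite(f'pics/{out}.png',cv2.resize(p,None,fx=s,fy=s,interpolation=cv2.INTER_CUBIC))
def st():
    s=readout.sense(); print({k:np.round(v,3).tolist() for k,v in s.items() if k not in('qvel','joint_efforts')})
E
python3 -c "
from h import *
st()
for n in ('top','side'):
    snap(n,n+'0'); print(calibration(n))
"
```

```text
pics
{'clock': 0.0, 'qpos': [-1.304, 0.354, 1.634, -0.0, 1.155, -0.002], 'eef_pos': [165.871, -602.105, 230.584], 'tcp_rot': [-3.14, 0.0, 0.269], 'contact_force': [0.178, -0.463, 0.035], 'wrist_torque': [-0.004, 0.009, -0.012], 'opening': 1.004}
{'vfov': 48.9270949073398, 'cx': 317.4305117672839, 'cy': 233.78689583138117, 'cam_to_world': array([[ 2.49059287e-02, -9.80548389e-01,  1.94690914e-01,
         3.12619064e+02],
       [-9.99641420e-01, -2.63438286e-02, -4.79940607e-03,
         2.04313421e+00],
       [ 9.83495396e-03, -1.94501568e-01, -9.80852901e-01,
         1.18035544e+03],
       [ 0.00000000e+00,  0.00000000e+00,  0.00000000e+00,
         1.00000000e+00]])}
{'vfov': 52.85756967908253, 'cx': 316.04618341777183, 'cy': 240.97522817400855, 'cam_to_world': array([[-6.61635035e-01, -3.62739351e-01,  6.56246329e-01,
        -2.07829356e+02],
       [-7.49610171e-01,  2.98984545e-01, -5.90502187e-01,
         6.93805217e+02],
       [ 1.79908703e-02, -8.82625858e-01, -4.69731757e-01,
         6.16750093e+02],
       [ 0.00000000e+00,  0.00000000e+00,  0.00000000e+00,
         1.00000000e+00]])}
```

View pics/top0.png

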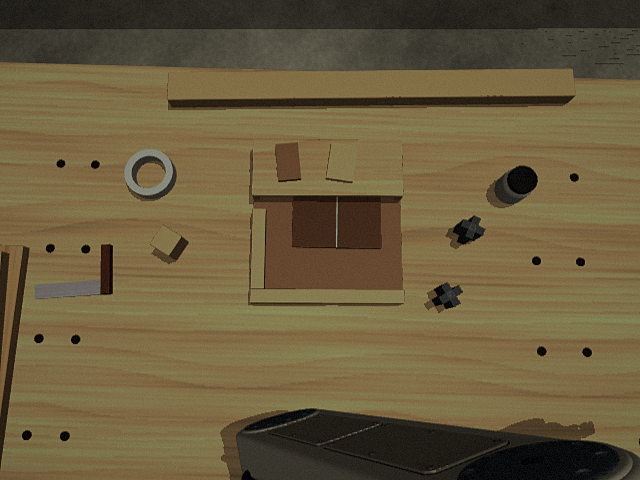

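View pics/side0.png

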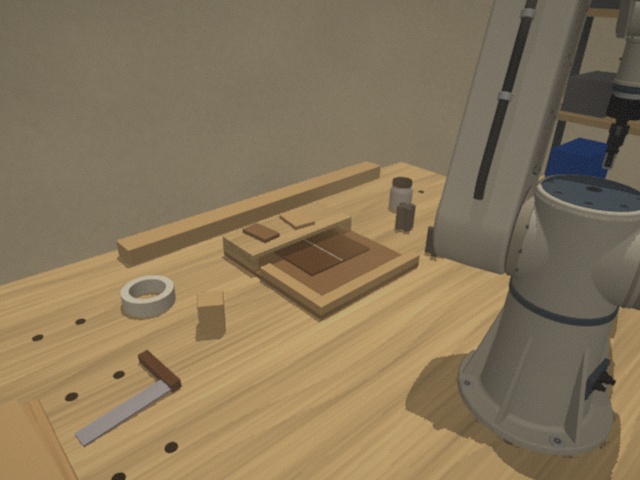

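The top view shows the board at about (250-405, 145-305). The panel's near edge is at row 248, the crosses at (469,231) and (445,296), the block at (168,244), the glue pot at (515,185), the tape at (150,174), and the square at (75,280).

```bash
python3 -c "
from h import *
crop('top0',235,180,425,320,4.2,'c1'); crop('top0',410,190,510,325,4.4,'c2')"
```

```text
(no output)
```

View pics/c1.png

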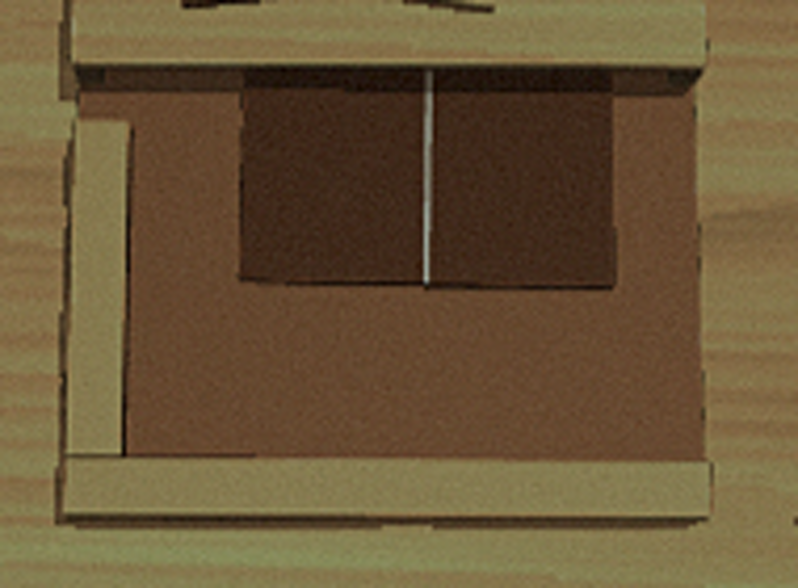

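View pics/c2.png

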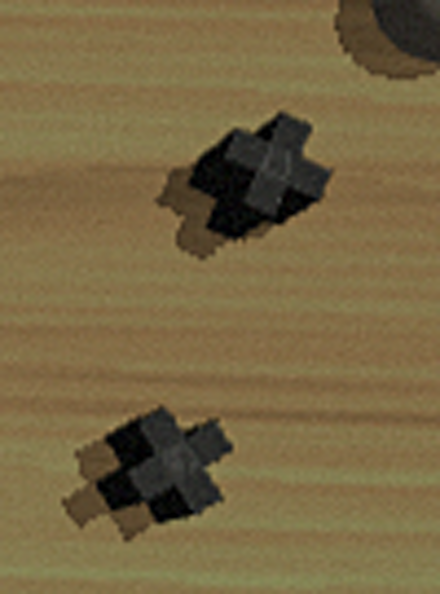

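```bash
python3 -c "
from h import *
c1=lambda x,y:(235+(x+.5)/4.2-.5,180+(y+.5)/4.2-.5); c2=lambda x,y:(410+(x+.5)/4.4-.5,190+(y+.5)/4.4-.5)
for n,x,y,z in [('corner',125,455,34),('leftfar',129,122,34),('nearR',711,461,34),('pL',240,281,18),('pR',614,288,18),('chN',427,285,18),('chF',429,72,18),('shL',73,66,54),('shR',704,66,54)]:
  print(n,pt('top0',*c1(x,y),z),pt('top0',*c1(x,y)))
for n,x,y in [('a',278,167),('aNE',297,122),('aSW',257,212),('aNW',232,145),('aSE',325,187),('b',181,462),('bNW',158,418),('bSE',207,508),('bNE',222,430),('bSW',137,490)]:
  print(n,pt('top0',*c2(x,y),70),pt('top0',*c2(x,y)))
k=np.load('top0.npz')
for n,u,v,z in [('block',165,242,70),('glue',521,180,90),('tape',149,171,36),('sq',106,270,18)]: print(n,pt('top0',u,v,z),pt('top0',u,v))
# depth based: weight top points
T=k['T'];f=k['f'];vv,uu=np.mgrid[0:480,0:640];d=k['d']
P=np.stack([(uu-k['cx'])/f*d,(vv-k['cy'])/f*d,d],-1)@T[:3,:3].T+T[:3,3]
for nm,(u0,u1,v0,v1) in dict(a=(445,490,210,250),b=(420,470,278,315),blk=(145,190,222,265)).items():
  Q=P[v0:v1,u0:u1].reshape(-1,3);Q=Q[(Q[:,2]>60)&(Q[:,2]<80)];print(nm,len(Q),Q.mean(0),Q.min(0),Q.max(0),(Q.min(0)+Q.max(0))/2)
"
```

```text
corner [417.3 108.5  34. ] [418.6 109.8  20.1]
leftfar [594.2 114.2  34. ] [594.7 114.4  32.3]
nearR [ 422.1 -194.5   34. ] [ 425.2 -200.2    1. ]
pL [512.8  53.   18. ] [513.6  53.2  13.3]
pR [ 514.3 -146.2   18. ] [ 515.3 -146.9   12.5]
chN [513.3 -46.6  18. ] [514.3 -46.8  12.1]
chF [630.5 -45.5  18. ] [630.  -45.5  20. ]
shL [618.8 143.   54. ] [620.4 143.8  47.8]
shR [ 627.9 -188.9   54. ] [ 628.6 -189.3   51.7]
a [ 555.7 -338.1   70. ] [ 556.1 -338.7   68. ]
aNE [ 578.6 -348.2   70. ] [ 577.9 -347.3   72.9]
aSW [ 532.9 -327.1   70. ] [ 534.7 -329.7   61.2]
aNW [ 566.1 -315.8   70. ] [ 566.  -315.6   70.7]
aSE [ 546.3 -360.9   70. ] [ 545.6 -359.9   73.1]
b [ 410.2 -286.9   70. ] [ 410.7 -288.4   64.3]
bNW [ 430.9 -276.4   70. ] [ 431.1 -276.8   68.5]
bSE [ 388.6 -298.8   70. ] [ 393.3 -317.3    2. ]
bNE [ 426. -307.   70.] [ 4.331e+02 -3.264e+02  3.000e-01]
bSW [ 396.3 -265.6   70. ] [ 396.4 -265.8   69.2]
block [506.4 321.2  70. ] [506.  320.6  72.3]
glue [ 659.2 -439.8   90. ] [ 659.4 -440.    89.5]
tape [674.  380.2  36. ] [686.6 393.4  -3.9]
sq [449.3 460.9  18. ] [449.8 462.5  13.9]
a 347 [ 556.75200796 -336.48354663   69.83306829] [ 531.76709138 -362.36609336   60.37484003] [ 583.29913729 -310.47523408   75.82330106] [ 557.53311434 -336.42066372   68.09907055]
b 355 [ 410.64340394 -285.14660504   70.21184659] [ 386.52247723 -310.40189016   61.19741728] [ 436.79831877 -259.59741659   76.29883015] [ 411.660398   -284.99965338   68.74812371]
blk 567 [510.77394452 319.66828102  69.99540842] [478.28916669 288.33996844  60.19408093] [544.66595186 353.88982368  77.20479624] [511.47755928 321.11489606  68.69943858]
```

```bash
cat >> h.py <<'E'
from scipy.spatial.transform import Rotation as Ro
def delta(p,yaw,cmd=None):
    s=readout.sense(); R=Ro.from_euler('xyz',s['tcp_rot']); q=np.array(s['eef_pos'] if cmd is None else cmd)
    d=R.inv().apply(np.array(p)-q)/10; t=(R.inv()*Ro.from_euler('xyz',[np.pi,0,yaw])).as_rotvec()
    print('d cm',d.round(2),'rot',t.round(3))
E
python3 -c "
from h import *
delta([575,-46,230],0.022)"
```

```text
d cm [ 54.21 -42.75   0.12] rot [-0.001  0.     0.247]
```

Emit:
play_rows(
  rows=[
    [255,[54.2,-42.7,0],[0,0,0.247]],
    [255,[54.2,-42.7,0],[0,0,0.247]],
    [255,[54.2,-42.7,0],[0,0,0.247]],
    [255,[54.2,-42.7,0],[0,0,0.247]],
    [255,[54.2,-42.7,0],[0,0,0.247]],
    [255,[54.2,-42.7,0],[0,0,0.247]],
    [255,[54.2,-42.7,0],[0,0,0.247]],
    [255,[54.2,-42.7,0],[0,0,0.247]],
    [255,[54.2,-42.7,0],[0,0,0.247]],
    [255,[54.2,-42.7,0],[0,0,0.247]],
    [255,[54.2,-42.7,0],[0,0,0.247]],
    [255,[54.2,-42.7,0],[0,0,0.247]],
  ],
)

```text
clock: 1.1
eef_pos: [463.1, -198.0, 231.3]
tcp_rot: [3.142, 0.0, 0.022]
contact_force: [1.3, -0.1, 0.2]
opening: -0.001
```

```bash
python3 -c "
from h import *
st()
delta([575,-46,230],0.022)"
```

```text
{'clock': 1.1, 'qpos': [-0.407, 0.164, 1.888, -0.0, 1.09, 1.142], 'eef_pos': [463.137, -197.968, 231.25], 'tcp_rot': [3.142, 0.0, 0.022], 'contact_force': [1.339, -0.127, 0.223], 'wrist_torque': [-0.006, 0.007, -0.022], 'opening': -0.001}
d cm [ 11.51 -14.95   0.12] rot [ 0.  0. -0.]
```

Emit:
play_rows(
  rows=[
    [255,[11.5,-14.9,0],[0,0,0]],
    [255,[11.5,-14.9,0],[0,0,0]],
    [255,[11.5,-14.9,0],[0,0,0]],
    [255,[11.5,-14.9,0],[0,0,0]],
    [255,[11.5,-14.9,0],[0,0,0]],
    [255,[11.5,-14.9,0],[0,0,0]],
    [255,[11.5,-14.9,0],[0,0,0]],
  ],
)

```text
clock: 1.68
eef_pos: [574.2, -47.5, 230.7]
tcp_rot: [3.142, 0.001, 0.024]
contact_force: [-0.6, -1.1, 0.1]
opening: 0.001
```

```bash
python3 -c "
from h import *
st()
snap('wrist','w1')
print(calibration('wrist'))
"
```

```text
{'clock': 1.683, 'qpos': [-0.085, 0.279, 1.74, -0.0, 1.124, 1.462], 'eef_pos': [574.208, -47.463, 230.67], 'tcp_rot': [3.142, 0.001, 0.024], 'contact_force': [-0.644, -1.103, 0.112], 'wrist_torque': [0.015, 0.045, -0.011], 'opening': 0.001}
{'vfov': 70.64858236138214, 'cx': 317.6961189655492, 'cy': 240.89774923197206, 'cam_to_world': array([[ 2.29397689e-02, -9.51302975e-01, -3.07402695e-01,
         6.52870091e+02],
       [-9.99735690e-01, -2.13602350e-02, -8.50236714e-03,
        -4.62073948e+01],
       [ 1.52213336e-03,  3.07516487e-01, -9.51541535e-01,
         3.72671076e+02],
       [ 0.00000000e+00,  0.00000000e+00,  0.00000000e+00,
         1.00000000e+00]])}
```

View pics/w1.png

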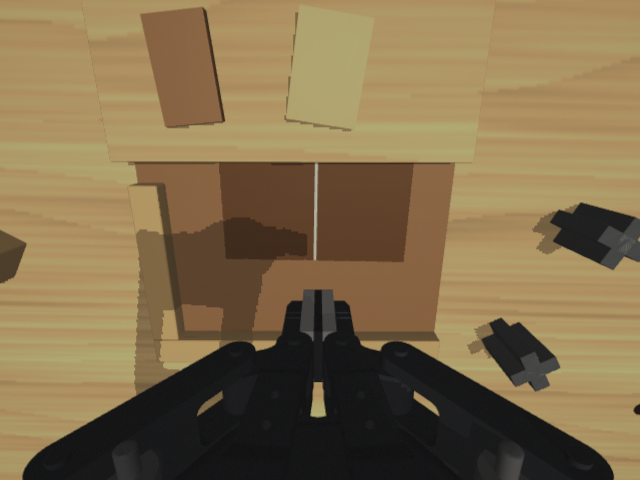

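The wrist view shows the panel's near corners at about (227,259) and (404,262), the chalk line from (317,164) to (315,261), the near batten face in rows 332-341, and both crosses on the right.

```bash
python3 -c "
from h import *
crop('w1',120,150,320,350,4,'c3');crop('w1',300,150,500,350,4,'c4')"
```

```text
(no output)
```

View pics/c3.png

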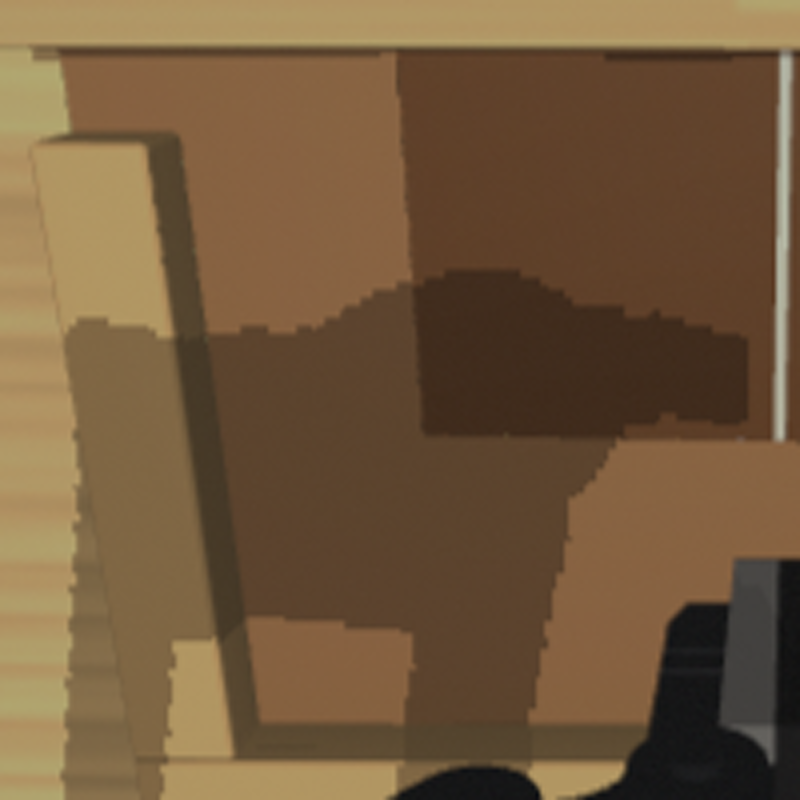

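View pics/c4.png

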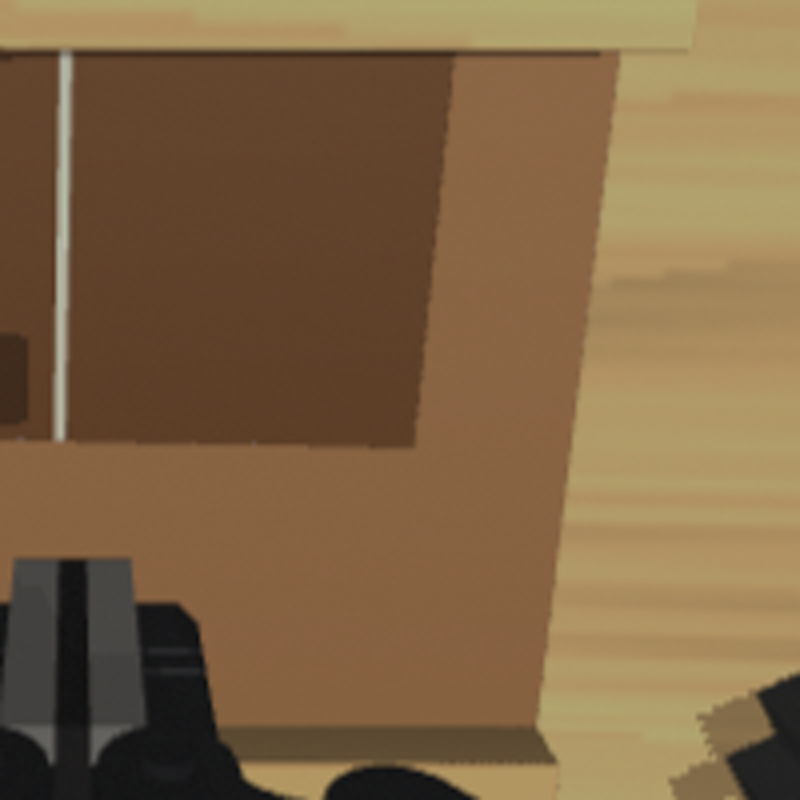

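```bash
python3 -c "
from h import *
A=lambda x,y:(120+(x+.5)/4-.5,150+(y+.5)/4-.5); B=lambda x,y:(300+(x+.5)/4-.5,150+(y+.5)/4-.5)
for n,f,x,y,z in [('cornerTop',A,234,759,34),('cornerBot',A,261,724,12),('lfTop',A,147,145,34),('nearRbot',B,536,726,12),('nearRtop',B,556,763,34),('pL',A,424,434,18),('pR',B,414,447,18),('chN',A,780,441,18),('chF',A,786,52,18),('pLf',A,397,56,18),('pRf',B,455,56,18),('shR',B,689,49,54),('shM',A,4,45,54)]:
  print(n,pt('w1',*f(x,y),z))
"
```

```text
cornerTop [420.4 110.5  34. ]
cornerBot [417.9 111.1  12. ]
lfTop [598. 114.  34.]
nearRbot [ 424.3 -193.3   12. ]
nearRtop [ 426.1 -191.7   34. ]
pL [516.3  54.   18. ]
pR [ 517.1 -144.9   18. ]
chN [516.5 -45.6  18. ]
chF [623.1 -44.8  18. ]
pLf [619.7  54.8  18. ]
pRf [ 624.5 -144.5   18. ]
shR [ 630.3 -188.1   54. ]
shM [623.4 134.6  54. ]
```

Emit:
play_rows(
  rows=[
    [255,[0.5,0,4],[0,0,0]],
    [255,[0.5,0,8],[0,0,0]],
    [255,[0.5,0,12],[0,0,0]],
    [255,[0.5,0,16],[0,0,0]],
    [255,[0.5,0,19],[0,0,0]],
    [255,[0.5,0,20.3],[0,0,0]],
    [255,[0.5,0,20.7],[0,0,0]],
    [255,[0.5,0,20.9],[0,0,0]],
    [255,[0.5,0,21.0],[0,0,0]],
  ],
)

```text
clock: 2.48
eef_pos: [580.2, -48.9, 22.7]
tcp_rot: [3.141, -0.002, 0.021]
contact_force: [-0.1, -0.4, 0.6]
opening: 0.005
```

Emit:
play_rows(
  rows=[
    [255,[0,0,0.1],[0,0,0]],
    [255,[0,0,0.2],[0,0,0]],
    [255,[0,0,0.3],[0,0,0]],
    [255,[0,0,0.3],[0,0,0]],
  ],
)

```text
clock: 2.82
eef_pos: [579.6, -48.3, 19.0]
tcp_rot: [3.141, -0.001, 0.022]
contact_force: [0.4, -0.3, -0.1]
opening: -0.001
```

Emit:
play_rows(
  rows=[
    [255,[0,0,0.1],[0,0,0]],
    [255,[0,0,0.1],[0,0,0]],
    [255,[0,0,0.2],[0,0,0]],
    [255,[0,0,0.2],[0,0,0]],
  ],
)

```text
clock: 3.15
eef_pos: [579.6, -48.3, 18.0]
tcp_rot: [3.141, -0.001, 0.022]
contact_force: [-5.5, 0.3, 19.3]
opening: 0.004
```

Emit:
play_rows(
  rows=[
    [255,[0,0,-0.03],[0,0,0]],
    [255,[-0.5,0,-0.03],[0,0,0]],
    [255,[-1,0,-0.03],[0,0,0]],
    [255,[-1.5,0,-0.03],[0,0,0]],
    [255,[-2,0,-0.03],[0,0,0]],
    [255,[-2,0,-0.03],[0,0,0]],
  ],
)

```text
clock: 3.65
eef_pos: [560.8, -48.9, 18.1]
tcp_rot: [3.141, -0.004, 0.022]
contact_force: [0.3, -0.9, 10.7]
opening: 0.001
```

```bash
python3 -c "
from h import *
st()
snap('wrist','w2')
"
```

```text
{'clock': 3.65, 'qpos': [-0.09, 0.543, 1.912, 0.0, 0.682, 1.459], 'eef_pos': [560.759, -48.932, 18.058], 'tcp_rot': [3.141, -0.004, 0.022], 'contact_force': [0.277, -0.872, 10.735], 'wrist_torque': [-0.025, -0.08, -0.007], 'opening': 0.001}
```

View pics/w2.png

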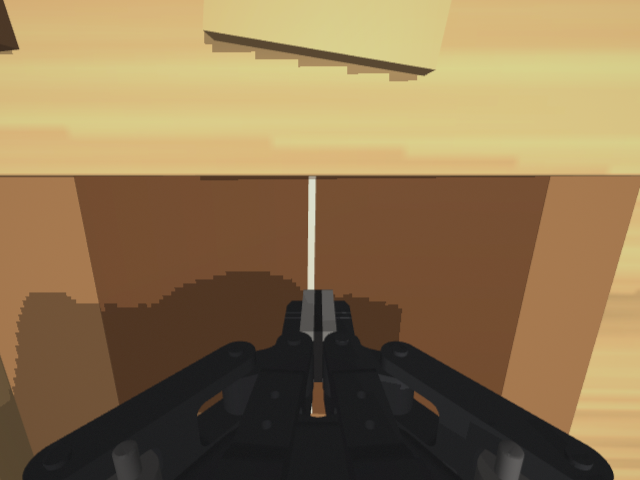

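Emit:
play_rows(
  rows=[
    [255,[-0.6,0,0],[0,0,0]],
    [255,[-1.2,0,0],[0,0,0]],
    [255,[-1.8,0,0],[0,0,0]],
    [255,[-2.4,0,0],[0,0,0]],
    [255,[-3,0,0],[0,0,0]],
    [255,[-3.6,0,0],[0,0,0]],
  ],
)

```text
clock: 4.2
eef_pos: [525.8, -49.7, 18.1]
tcp_rot: [3.141, -0.006, 0.022]
contact_force: [3.4, 0.1, 7.9]
opening: 0.002
```

Emit:
play_rows(
  rows=[
    [255,[-0.6,0,0],[0,0,0]],
    [255,[-1.2,0,0],[0,0,0]],
    [255,[-1.8,0,0],[0,0,0]],
    [255,[-2.2,0,0],[0,0,0]],
    [255,[-2.2,0,0],[0,0,0]],
  ],
)

```text
clock: 4.62
eef_pos: [503.0, -50.2, 18.0]
tcp_rot: [3.141, -0.004, 0.022]
contact_force: [0.2, -0.1, 12.7]
opening: 0.006
```

```bash
python3 -c "
from h import *
st()
snap('wrist','w3')
snap('top','t3')
crop('t3',235,130,425,320,3.1,'t3c')
"
```

```text
{'clock': 4.617, 'qpos': [-0.103, 0.484, 2.037, 0.0, 0.616, 1.446], 'eef_pos': [503.039, -50.234, 18.021], 'tcp_rot': [3.141, -0.004, 0.022], 'contact_force': [0.163, -0.109, 12.664], 'wrist_torque': [-0.014, -0.114, 0.03], 'opening': 0.006}
```

View pics/w3.png

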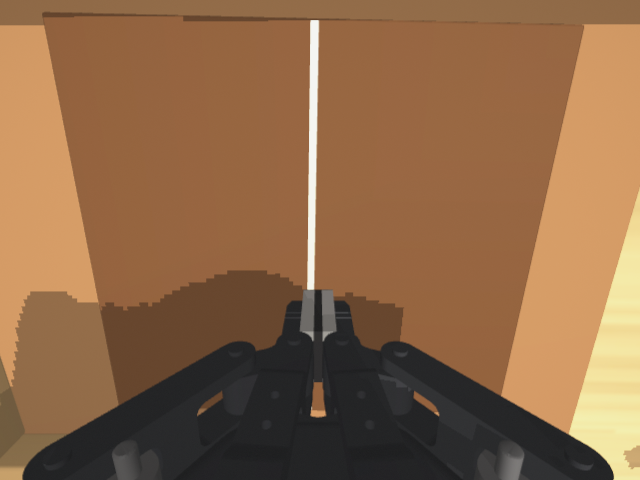

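View pics/t3c.png

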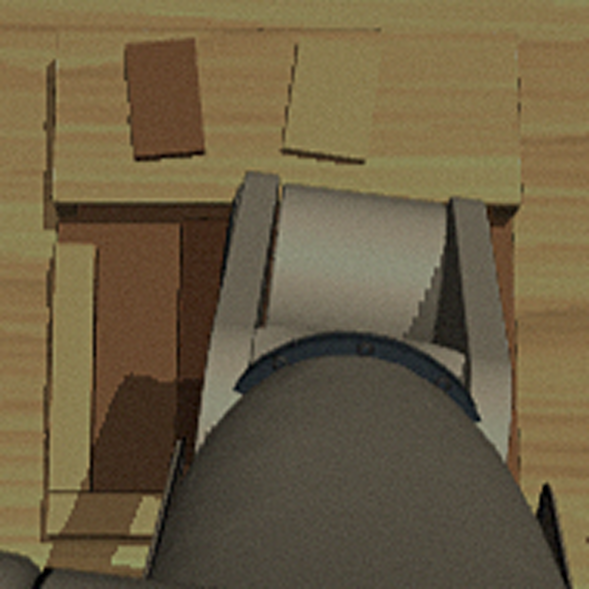

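```bash
python3 -c "
from h import *
for n,u,v in [('fL',45,14),('fR',582,25.5),('chF',314.5,19),('chN',310.5,289)]:
  print(n,pt('w3',u,v,18))
"
```

```text
fL [620.7  51.6  18. ]
fR [ 621.5 -144.7   18. ]
chF [621.3 -46.3  18. ]
chN [513.  -46.5  18. ]
```

Emit:
play_rows(
  rows=[
    [255,[-0.5,0,0],[0,0,-0.005]],
    [255,[-1.0,0,0],[0,0,-0.01]],
    [255,[-1.5,0,0],[0,0,-0.017]],
    [255,[-2.0,0,0],[0,0,-0.017]],
    [255,[-2.4,0,0],[0,0,-0.017]],
    [255,[-2.4,0,0],[0,0,-0.017]],
  ],
)

```text
clock: 5.22
eef_pos: [479.5, -50.8, 18.0]
tcp_rot: [3.141, -0.005, 0.039]
contact_force: [1.8, -0.0, 13.0]
opening: -0.001
```

```bash
python3 -c "
from h import *
st()
snap('wrist','w4')
"
```

```text
{'clock': 5.217, 'qpos': [-0.109, 0.46, 2.088, 0.0, 0.589, 1.423], 'eef_pos': [479.521, -50.834, 18.038], 'tcp_rot': [3.141, -0.005, 0.039], 'contact_force': [1.797, -0.002, 13.019], 'wrist_torque': [-0.06, -0.277, 0.039], 'opening': -0.001}
```

View pics/w4.png

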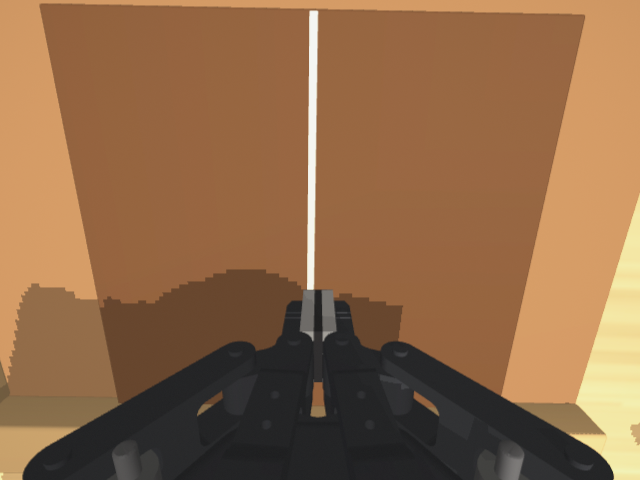

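```bash
python3 -c "
from h import *
for n,u,v in [('fL',41,4.5),('fR',584,15.5),('chF',314,10),('chN',310.5,289)]:
  print(n,pt('w4',u,v,18))
"
```

```text
fL [598.5  53.9  18. ]
fR [ 602.8 -143.2   18. ]
chF [600.6 -44.6  18. ]
chN [489.4 -47.   18. ]
```

Emit:
play_rows(
  rows=[
    [255,[0,-0.6,0],[0,0,0]],
    [255,[0,-1.2,0],[0,0,0]],
    [255,[0,-1.8,0],[0,0,0]],
    [255,[0,-2.4,0],[0,0,0]],
    [255,[0,-3.0,0],[0,0,0]],
    [255,[0,-3.6,0],[0,0,0]],
    [255,[0,-3.6,0],[0,0,0]],
  ],
)

```text
clock: 5.85
eef_pos: [478.7, -14.1, 18.0]
tcp_rot: [3.141, -0.006, 0.039]
contact_force: [3.5, 3.8, 11.0]
opening: -0.005
```

```bash
python3 -c "
from h import *
st()
snap('wrist','w5')
"
```

```text
{'clock': 5.85, 'qpos': [-0.033, 0.457, 2.095, -0.0, 0.585, 1.499], 'eef_pos': [478.708, -14.113, 18.033], 'tcp_rot': [3.141, -0.006, 0.039], 'contact_force': [3.541, 3.782, 11.016], 'wrist_torque': [0.529, -0.441, 0.012], 'opening': -0.005}
```

View pics/w5.png

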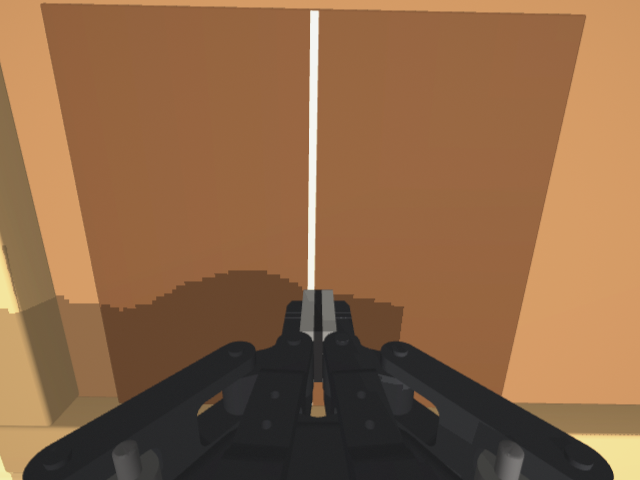

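Emit:
play_rows(
  rows=[
    [255,[0,-0.5,0],[0,0,0]],
    [255,[0,-1.0,0],[0,0,0]],
    [255,[0,-1.5,0],[0,0,0]],
    [255,[0,-2.0,0],[0,0,0]],
    [255,[0,-2.4,0],[0,0,0]],
    [255,[0,-2.4,0],[0,0,0]],
  ],
)

```text
clock: 6.4
eef_pos: [477.8, 9.7, 18.0]
tcp_rot: [3.141, -0.006, 0.039]
contact_force: [3.1, 0.9, 11.0]
opening: 0.002
```

```bash
python3 -c "
from h import *
st()
snap('wrist','w6')
"
```

```text
{'clock': 6.4, 'qpos': [0.017, 0.456, 2.097, -0.0, 0.584, 1.549], 'eef_pos': [477.837, 9.731, 18.027], 'tcp_rot': [3.141, -0.006, 0.039], 'contact_force': [3.119, 0.929, 10.973], 'wrist_torque': [0.18, -0.479, 0.013], 'opening': 0.002}
```

View pics/w6.png

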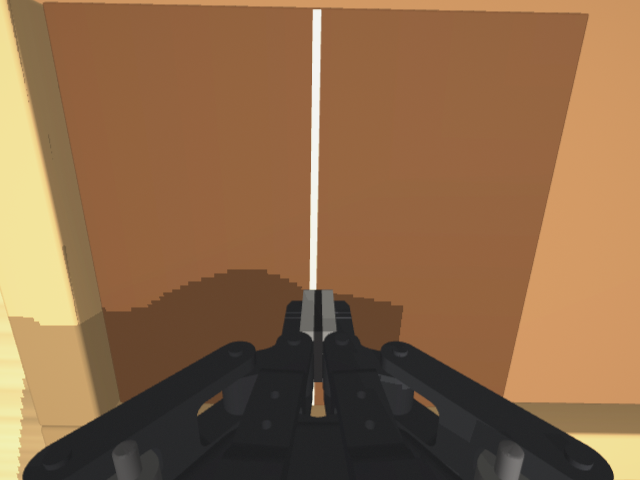

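Emit:
play_rows(
  rows=[
    [255,[-0.1,-0.2,0],[0,0,0]],
    [255,[-0.2,-0.4,0],[0,0,0]],
    [255,[-0.2,-0.4,0],[0,0,0]],
  ],
)

```text
clock: 6.7
eef_pos: [475.5, 13.3, 18.0]
tcp_rot: [3.141, -0.005, 0.039]
contact_force: [2.5, -2.4, 11.9]
opening: -0.001
```

Emit:
play_rows(
  rows=[
    [255,[0,0,-0.4],[0,0,0]],
    [255,[0,0,-4],[0,0,0]],
    [255,[0,0,-8],[0,0,0]],
    [255,[0,0,-12],[0,0,0]],
    [255,[0,0,-16],[0,0,0]],
    [255,[0,0,-16],[0,0,0]],
    [255,[0,0,-16],[0,0,0]],
  ],
)

```text
clock: 7.28
eef_pos: [474.2, 13.4, 179.1]
tcp_rot: [3.142, -0.005, 0.039]
contact_force: [-0.7, 0.1, -1.2]
opening: 0.005
```

```bash
python3 -c "
from h import *
st()
snap('wrist','w7')
"
```

```text
{'clock': 7.283, 'qpos': [0.025, 0.179, 2.002, 0.0, 0.955, 1.557], 'eef_pos': [474.192, 13.372, 179.117], 'tcp_rot': [3.142, -0.005, 0.039], 'contact_force': [-0.652, 0.148, -1.165], 'wrist_torque': [-0.022, 0.059, 0.021], 'opening': 0.005}
```

View pics/w7.png

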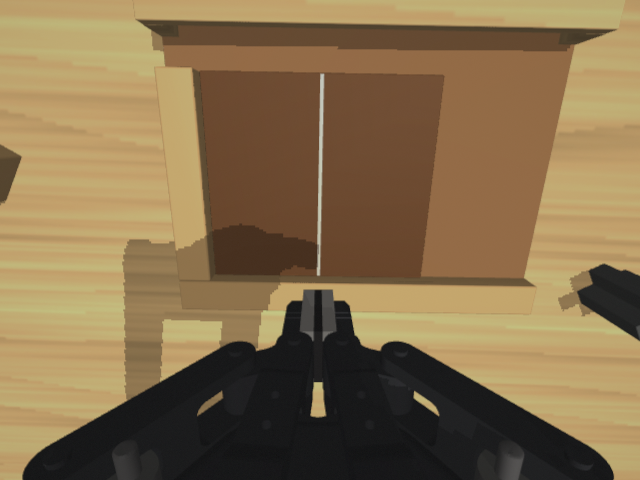

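```bash
python3 -c "
from h import *
crop('w7',150,55,350,290,2.5*1,'c7a');crop('w7',180,240,300,300,6,'c7');crop('w7',180,55,300,115,6,'c7b');crop('w7',400,240,520,300,6,'c7c')"
```

```text
(no output)
```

View pics/c7.png

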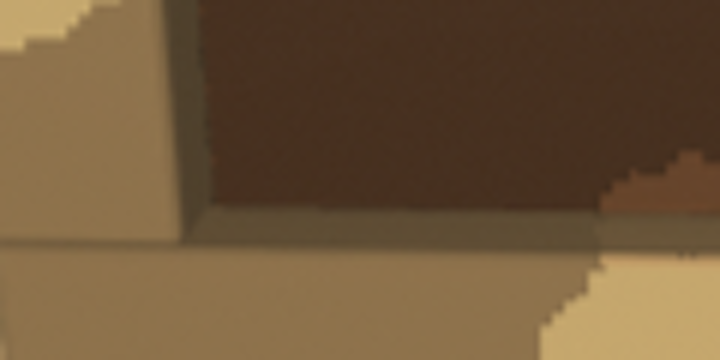

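View pics/c7b.png

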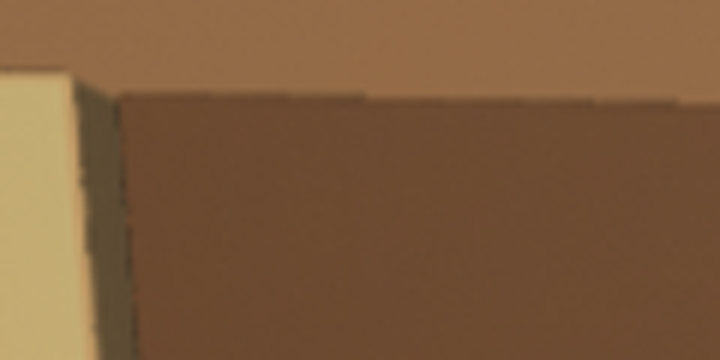

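View pics/c7c.png

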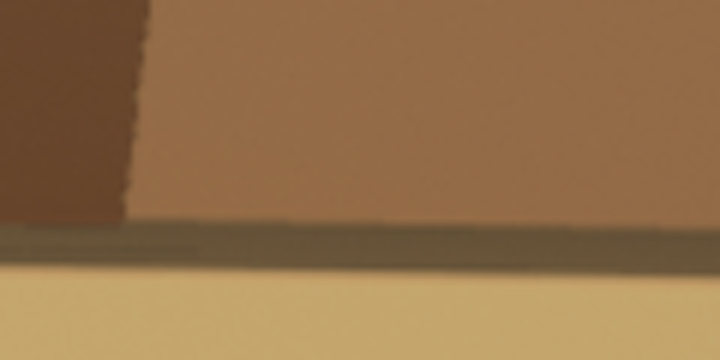

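The panel looks snug in the corner: both edges meet the batten faces with no visible gap. Next I hover over weight b.

```bash
python3 -c "
from h import *
delta([408,-286,220],0.55)"
```

```text
d cm [-7.63 29.66 -4.28] rot [ 0.    -0.002 -0.511]
```

Emit:
play_rows(
  rows=[
    [0,[-7.6,29.7,-4.3],[0,0,-0.511]],
    [0,[-7.6,29.7,-4.3],[0,0,-0.511]],
    [0,[-7.6,29.7,-4.3],[0,0,-0.511]],
    [0,[-7.6,29.7,-4.3],[0,0,-0.511]],
    [0,[-7.6,29.7,-4.3],[0,0,-0.511]],
    [0,[-7.6,29.7,-4.3],[0,0,-0.511]],
    [0,[-7.6,29.7,-4.3],[0,0,-0.511]],
    [0,[-7.6,29.7,-4.3],[0,0,-0.511]],
    [0,[-7.6,29.7,-4.3],[0,0,-0.511]],
    [0,[-7.6,29.7,-4.3],[0,0,-0.511]],
    [0,[-7.6,29.7,-4.3],[0,0,-0.511]],
    [0,[-7.6,29.7,-4.3],[0,0,-0.511]],
  ],
)

```text
clock: 8.33
eef_pos: [407.8, -285.1, 218.3]
tcp_rot: [-3.139, 0.001, 0.551]
contact_force: [0.3, 0.7, -0.2]
opening: 1.0
```

```bash
python3 -c "
from h import *
st()
snap('wrist','w8')
k=np.load('w8.npz');T=k['T'];f=k['f'];vv,uu=np.mgrid[0:480,0:640];d=k['d']
P=np.stack([(uu-k['cx'])/f*d,(vv-k['cy'])/f*d,d],-1)@T[:3,:3].T+T[:3,3]
for nm,c in dict(a=(557,-337),b=(410,-286)).items():
  m=(abs(P[...,0]-c[0])<45)&(abs(P[...,1]-c[1])<45)&(abs(P[...,2]-70)<6)&(d>0)
  Q=P[m][:,:2].astype(np.float32);print(nm,len(Q),Q.mean(0),P[m][:,2].mean(),cv2.minAreaRect(Q))
"
```

```text
{'clock': 8.333, 'qpos': [-0.613, 0.17, 1.912, 0.0, 1.062, 0.407], 'eef_pos': [407.772, -285.053, 218.266], 'tcp_rot': [-3.139, 0.001, 0.551], 'contact_force': [0.311, 0.703, -0.228], 'wrist_torque': [0.066, -0.024, -0.098], 'opening': 1.0}
a 2618 [ 559.3782  -335.97592] 69.33840942307899 ((559.5750732421875, -336.7115478515625), (46.69684600830078, 47.10309982299805), 20.3813419342041)
b 1838 [ 413.8928  -284.81372] 69.18285173127147 ((413.3719482421875, -285.1674499511719), (46.7372932434082, 46.3317756652832), 76.55144500732422)
```

View pics/w8.png

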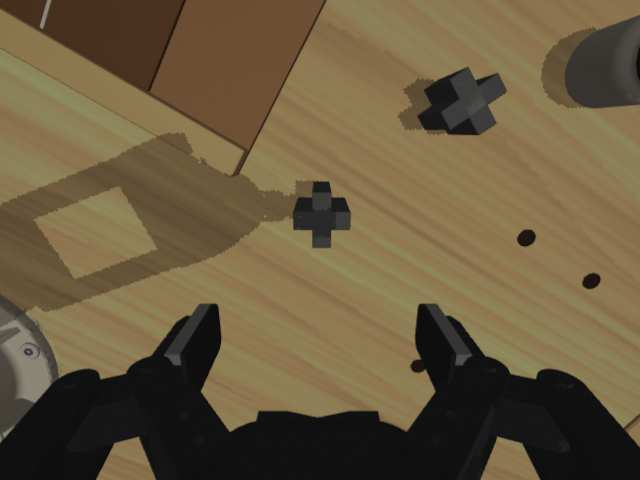

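Weight b is at (322,214), its arms well aligned with the jaws at yaw 0.55; weight a is at (466,101). I'll crop to refine.

```bash
python3 -c "
from h import *
crop('w8',280,170,370,260,6.5,'c8');crop('w8',395,55,515,145,6.5,'c8a')"
```

```text
(no output)
```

View pics/c8.png

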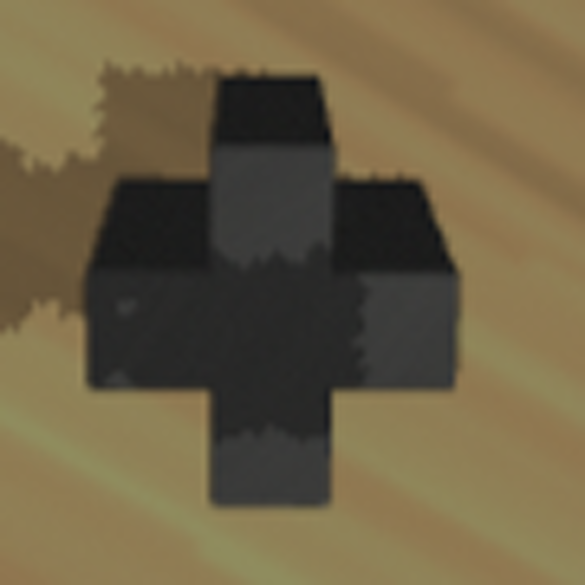

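View pics/c8a.png

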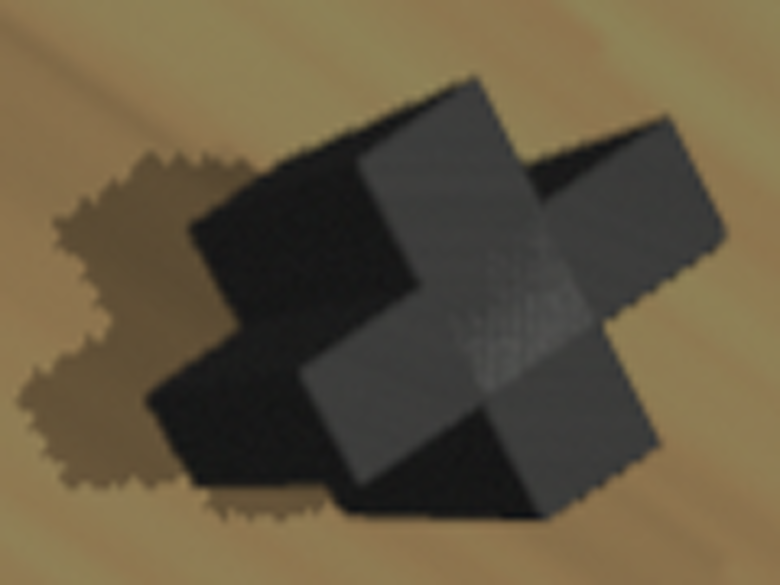

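```bash
python3 -c "
from h import *
B=lambda x,y:(280+(x+.5)/6.5-.5,170+(y+.5)/6.5-.5); A=lambda x,y:(395+(x+.5)/6.5-.5,55+(y+.5)/6.5-.5)
def go(f,ps):
  Q=np.array([pt('w8',*f(*p),70)[:2] for p in ps])  # arm ends: pairs opposite
  print(Q,Q.mean(0)); 
  for i in (0,2):
    v=Q[i]-Q[i+1]; print(np.hypot(*v),np.arctan2(v[1],v[0]))
go(B,[(272,144),(270,506),(87,330),(457,330)])
go(A,[(418,118),(601,481),(696,177),(330,430)])
delta([411.5,-285.5,22],0.55)
"
```

```text
[[ 434.9 -272.1]
 [ 391.7 -298.5]
 [ 400.2 -264. ]
 [ 426.5 -306.9]] [ 413.325 -285.375]
50.62805546334955 0.5485494024505277
50.31997615261755 2.1207588229821965
[[ 569.6 -314.2]
 [ 549.3 -359.7]
 [ 582.  -346.8]
 [ 536.3 -327.1]] [ 559.3  -336.95]
49.823087017967914 1.1511454646597916
49.76524891930114 -0.4070026010920904
d cm [ 0.28  0.27 19.65] rot [-0.002  0.001  0.001]
```

Emit:
play_rows(
  rows=[
    [0,[0.45,0.32,3],[0,0,0]],
    [0,[0.45,0.32,7],[0,0,0]],
    [0,[0.45,0.32,11],[0,0,0]],
    [0,[0.45,0.32,14],[0,0,0]],
    [0,[0.45,0.32,16.5],[0,0,0]],
    [0,[0.45,0.32,18.5],[0,0,0]],
    [0,[0.45,0.32,19.6],[0,0,0]],
    [0,[0.45,0.32,19.6],[0,0,0]],
    [0,[0.45,0.32,19.6],[0,0,0]],
  ],
)

```text
clock: 9.13
eef_pos: [414.0, -286.1, 23.6]
tcp_rot: [-3.141, 0.0, 0.551]
contact_force: [0.5, -0.5, 0.3]
opening: 0.999
```

Emit:
play_rows(
  rows=[
    [255,[0,0,0],[0,0,0]],
    [255,[0,0,0],[0,0,0]],
    [255,[0,0,0],[0,0,0]],
    [255,[0,0,0],[0,0,0]],
    [255,[0,0,0],[0,0,0]],
    [255,[0,0,0],[0,0,0]],
    [255,[0,0,0],[0,0,0]],
    [255,[0,0,0],[0,0,0]],
  ],
  squeeze=50,
)

```text
clock: 9.8
eef_pos: [413.9, -286.6, 24.8]
tcp_rot: [3.141, -0.0, 0.55]
contact_force: [-1.1, 4.9, 9.1]
opening: 0.592
```

Emit:
play_rows(
  rows=[
    [255,[0,0,-0.5],[0,0,0]],
    [255,[0,0,-2],[0,0,0]],
    [255,[0,0,-4.5],[0,0,0]],
    [255,[0,0,-7.5],[0,0,0]],
    [255,[0,0,-10],[0,0,0]],
    [255,[0,0,-12],[0,0,0]],
    [255,[0,0,-12],[0,0,0]],
    [255,[0,0,-12],[0,0,0]],
  ],
)

```text
clock: 10.47
eef_pos: [413.9, -287.0, 144.1]
tcp_rot: [3.14, -0.001, 0.55]
contact_force: [-0.2, 0.4, -9.8]
opening: 0.594
```

```bash
python3 -c "
from h import *
st()
c=np.array([419,110.5]);y=.02;R=np.array([[np.cos(y),-np.sin(y)],[np.sin(y),np.cos(y)]])
for q in [(90,-50),(90,-150),(90,-100)]: print(q,c+R@q)
# corner from w7
A=lambda x,y:(180+(x+.5)/6-.5,240+(y+.5)/6-.5)
print(pt('w7',*A(212,207),18),pt('w7',180+120/6,55+94/6,18),pt('w7',400+126/6,240+220/6,18),pt('w7',322,73.5,18),pt('w7',318.5,276,18))
delta([*(c+R@(90,-50)),145],1.59)
"
```

```text
{'clock': 10.467, 'qpos': [-0.609, 0.273, 1.972, -0.0, 0.895, 0.412], 'eef_pos': [413.935, -286.994, 144.076], 'tcp_rot': [3.14, -0.001, 0.55], 'contact_force': [-0.168, 0.413, -9.792], 'wrist_torque': [0.043, 0.008, -0.06], 'opening': 0.594}
(90, -50) [509.98193393  62.30987967]
(90, -150) [511.9818006 -37.670121 ]
(90, -100) [510.98186727  12.31987934]
[419.1 110.9  18. ] [597.6 113.6  18. ] [424.  -89.2  18. ] [599.4  14.7  18. ] [420.9  10.5  18. ]
d cm [ 26.44 -24.77  -0.12] rot [ 0.002  0.    -1.04 ]
```

Emit:
play_rows(
  rows=[
    [255,[26.4,-24.8,0],[0,0,-1.04]],
    [255,[26.4,-24.8,0],[0,0,-1.04]],
    [255,[26.4,-24.8,0],[0,0,-1.04]],
    [255,[26.4,-24.8,0],[0,0,-1.04]],
    [255,[26.4,-24.8,0],[0,0,-1.04]],
    [255,[26.4,-24.8,0],[0,0,-1.04]],
    [255,[26.4,-24.8,0],[0,0,-1.04]],
    [255,[26.4,-24.8,0],[0,0,-1.04]],
    [255,[26.4,-24.8,0],[0,0,-1.04]],
    [255,[26.4,-24.8,0],[0,0,-1.04]],
    [255,[26.4,-24.8,0],[0,0,-1.04]],
    [255,[26.4,-24.8,0],[0,0,-1.04]],
  ],
)

```text
clock: 11.47
eef_pos: [507.7, 62.4, 141.7]
tcp_rot: [-3.138, 0.001, 1.59]
contact_force: [-0.1, 0.2, -7.8]
opening: 0.591
```

```bash
python3 -c "
from h import *
st()
delta([510,62.3,43],1.59)
"
```

```text
{'clock': 11.467, 'qpos': [0.12, 0.291, 1.953, -0.0, 0.902, 0.1], 'eef_pos': [507.667, 62.37, 141.696], 'tcp_rot': [-3.138, 0.001, 1.59], 'contact_force': [-0.092, 0.183, -7.792], 'wrist_torque': [0.043, 0.012, -0.041], 'opening': 0.591}
d cm [-0.    0.27  9.87] rot [-0.004  0.001  0.   ]
```

Emit:
play_rows(
  rows=[
    [255,[0,0.2,2],[0,0,0]],
    [255,[0,0.2,5],[0,0,0]],
    [255,[0,0.2,7.5],[0,0,0]],
    [255,[0,0.2,8.8],[0,0,0]],
    [255,[0,0.2,9.2],[0,0,0]],
    [255,[0,0.2,9.2],[0,0,0]],
    [255,[0,0.2,9.2],[0,0,0]],
  ],
)

```text
clock: 12.05
eef_pos: [511.4, 61.9, 51.8]
tcp_rot: [-3.141, 0.0, 1.589]
contact_force: [0.3, -0.3, -8.2]
opening: 0.589
```

Emit:
play_rows(
  rows=[
    [255,[0,0,0.1],[0,0,0]],
    [255,[0,0,0.2],[0,0,0]],
    [255,[0,0,0.3],[0,0,0]],
    [255,[0,0,0.3],[0,0,0]],
  ],
)

```text
clock: 12.38
eef_pos: [511.6, 62.7, 49.0]
tcp_rot: [3.141, -0.0, 1.59]
contact_force: [0.4, 1.3, -8.0]
opening: 0.592
```

Emit:
play_rows(
  rows=[
    [255,[0,0,0.15],[0,0,0]],
    [255,[0,0,0.3],[0,0,0]],
    [255,[0,0,0.4],[0,0,0]],
    [255,[0,0,0.4],[0,0,0]],
  ],
)

```text
clock: 12.72
eef_pos: [511.1, 62.6, 44.3]
tcp_rot: [-3.141, 0.0, 1.59]
contact_force: [0.0, -0.5, -8.8]
opening: 0.589
```

Emit:
play_rows(
  rows=[
    [255,[0,0,0.1],[0,0,0]],
    [255,[0,0,0.15],[0,0,0]],
    [255,[0,0,0.15],[0,0,0]],
  ],
)

```text
clock: 12.97
eef_pos: [511.3, 62.6, 42.9]
tcp_rot: [-3.141, 0.0, 1.59]
contact_force: [-0.4, -0.3, -9.3]
opening: 0.589
```

Emit:
play_rows(
  rows=[
    [255,[0,0,0.05],[0,0,0]],
    [255,[0,0,0.1],[0,0,0]],
    [255,[0,0,0.1],[0,0,0]],
  ],
)

```text
clock: 13.22
eef_pos: [511.3, 62.6, 42.8]
tcp_rot: [-3.142, -0.0, 1.59]
contact_force: [-4.2, -2.1, 3.8]
opening: 0.59
```

Emit:
play_rows(
  rows=[
    [90,[0,0,0],[0,0,0]],
    [70,[0,0,0],[0,0,0]],
    [40,[0,0,0],[0,0,0]],
    [0,[0,0,0],[0,0,0]],
    [0,[0,0,0],[0,0,0]],
    [0,[0,0,0],[0,0,0]],
    [0,[0,0,0],[0,0,0]],
  ],
)

```text
clock: 13.8
eef_pos: [511.3, 62.6, 42.1]
tcp_rot: [3.142, -0.0, 1.59]
contact_force: [-0.8, 0.5, -0.4]
opening: 0.999
```

Emit:
play_rows(
  rows=[
    [0,[0,0,-1],[0,0,0]],
    [0,[0,0,-3],[0,0,0]],
    [0,[0,0,-6],[0,0,0]],
    [0,[0,0,-10],[0,0,0]],
    [0,[0,0,-14],[0,0,0]],
    [0,[0,0,-18],[0,0,0]],
    [0,[0,0,-18],[0,0,0]],
    [0,[0,0,-18],[0,0,0]],
  ],
)

```text
clock: 14.47
eef_pos: [512.8, 62.8, 225.4]
tcp_rot: [3.136, -0.001, 1.59]
contact_force: [0.1, -0.1, -0.9]
opening: 0.999
```

```bash
python3 -c "
from h import *
st()
snap('wrist','w9')
delta([559.3,-337,200],1.155)
"
```

```text
{'clock': 14.467, 'qpos': [0.119, 0.188, 1.873, -0.0, 1.075, 0.1], 'eef_pos': [512.836, 62.801, 225.393], 'tcp_rot': [3.136, -0.001, 1.59], 'contact_force': [0.143, -0.092, -0.949], 'wrist_torque': [-0.015, -0.008, -0.003], 'opening': 0.999}
d cm [-40.05   4.01   2.33] rot [ 0.002 -0.001  0.435]
```

View pics/w9.png

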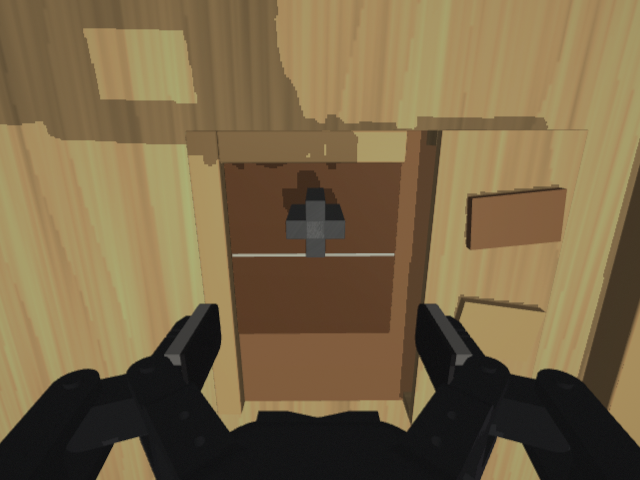

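Weight b stands upright on the left half at (315,229), short of the chalk line at row 255, and the panel is still snug. Next is weight a.

Emit:
play_rows(
  rows=[
    [0,[-40,4,2],[0,0,0.435]],
    [0,[-40,4,2],[0,0,0.435]],
    [0,[-40,4,2],[0,0,0.435]],
    [0,[-40,4,2],[0,0,0.435]],
    [0,[-40,4,2],[0,0,0.435]],
    [0,[-40,4,2],[0,0,0.435]],
    [0,[-40,4,2],[0,0,0.435]],
    [0,[-40,4,2],[0,0,0.435]],
    [0,[-40,4,2],[0,0,0.435]],
    [0,[-40,4,2],[0,0,0.435]],
    [0,[-40,4,2],[0,0,0.435]],
    [0,[-40,4,2],[0,0,0.435]],
  ],
)

```text
clock: 15.52
eef_pos: [557.5, -337.2, 199.6]
tcp_rot: [-3.138, -0.001, 1.152]
contact_force: [-0.2, 0.2, -0.5]
opening: 1.005
```

```bash
python3 -c "
from h import *
print(pt('w9',315.5,228.5,88))
snap('wrist','w10')
st()
delta([559.3,-337,22],1.155)
"
```

```text
[512.4  62.5  88. ]
{'clock': 15.567, 'qpos': [-0.545, 0.424, 1.6, 0.0, 1.121, -0.128], 'eef_pos': [557.676, -336.002, 200.049], 'tcp_rot': [-3.138, -0.001, 1.154], 'contact_force': [0.329, -0.136, -0.884], 'wrist_torque': [0.02, -0.011, 0.034], 'opening': 0.997}
d cm [-0.04  0.26 17.8 ] rot [-0.004 -0.001 -0.001]
```

View pics/w10.png

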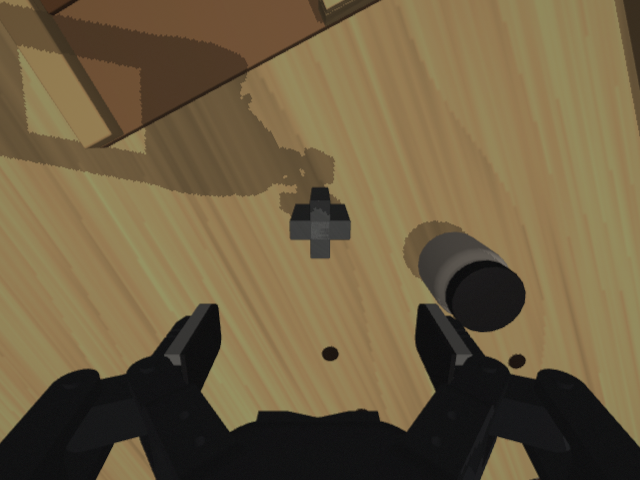

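```bash
python3 -c "
from h import *
crop('w10',275,175,365,265,6.5,'c10')
print(pt('w10',320.5,228.5,70))"
```

```text
[ 560.6 -336.2   70. ]
```

View pics/c10.png

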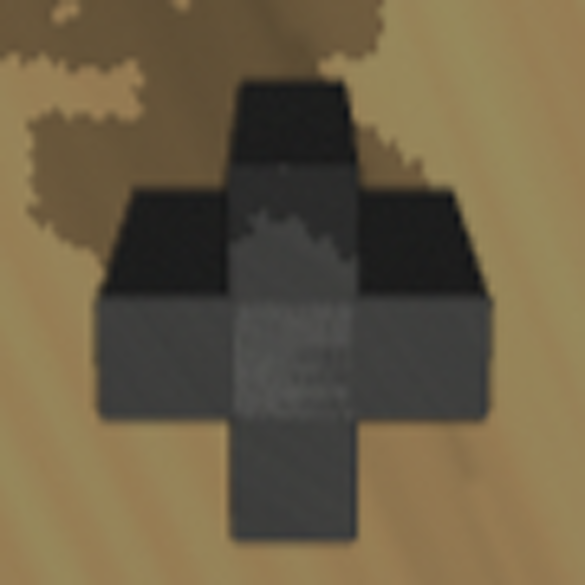

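Emit:
play_rows(
  rows=[
    [0,[0,0.25,3],[0,0,0]],
    [0,[0,0.25,7],[0,0,0]],
    [0,[0,0.25,11],[0,0,0]],
    [0,[0,0.25,14],[0,0,0]],
    [0,[0,0.25,16.5],[0,0,0]],
    [0,[0,0.25,17.7],[0,0,0]],
    [0,[0,0.25,17.7],[0,0,0]],
    [0,[0,0.25,17.7],[0,0,0]],
  ],
)

```text
clock: 16.23
eef_pos: [561.3, -336.6, 25.3]
tcp_rot: [-3.141, -0.0, 1.156]
contact_force: [0.5, -0.3, 0.6]
opening: 0.997
```

Emit:
play_rows(
  rows=[
    [255,[0,0,0],[0,0,0]],
    [255,[0,0,0],[0,0,0]],
    [255,[0,0,0],[0,0,0]],
    [255,[0,0,0],[0,0,0]],
    [255,[0,0,0],[0,0,0]],
    [255,[0,0,0],[0,0,0]],
    [255,[0,0,0],[0,0,0]],
    [255,[0,0,0],[0,0,0]],
  ],
  squeeze=50,
)

```text
clock: 16.9
eef_pos: [561.0, -337.4, 26.8]
tcp_rot: [-3.142, -0.0, 1.155]
contact_force: [-3.7, 3.2, 7.7]
opening: 0.587
```

Emit:
play_rows(
  rows=[
    [255,[0,0,-0.5],[0,0,0]],
    [255,[0,0,-2],[0,0,0]],
    [255,[0,0,-4.5],[0,0,0]],
    [255,[0,0,-7.5],[0,0,0]],
    [255,[0,0,-11],[0,0,0]],
    [255,[0,0,-14],[0,0,0]],
    [255,[0,0,-16],[0,0,0]],
    [255,[0,0,-16],[0,0,0]],
    [255,[0,0,-16],[0,0,0]],
  ],
)

```text
clock: 17.65
eef_pos: [561.3, -337.7, 185.6]
tcp_rot: [3.14, 0.0, 1.155]
contact_force: [0.3, 0.7, -9.7]
opening: 0.592
```

```bash
python3 -c "
from h import *
st()
delta([511,-38,185],1.59)
"
```

```text
{'clock': 17.65, 'qpos': [-0.544, 0.441, 1.608, -0.0, 1.091, -0.128], 'eef_pos': [561.262, -337.664, 185.632], 'tcp_rot': [3.14, 0.0, 1.155], 'contact_force': [0.297, 0.722, -9.707], 'wrist_torque': [0.039, 0.028, 0.001], 'opening': 0.592}
d cm [ 25.38 -16.71   0.03] rot [ 0.002  0.001 -0.435]
```

Emit:
play_rows(
  rows=[
    [255,[25.4,-16.7,0],[0,0,-0.435]],
    [255,[25.4,-16.7,0],[0,0,-0.435]],
    [255,[25.4,-16.7,0],[0,0,-0.435]],
    [255,[25.4,-16.7,0],[0,0,-0.435]],
    [255,[25.4,-16.7,0],[0,0,-0.435]],
    [255,[25.4,-16.7,0],[0,0,-0.435]],
    [255,[25.4,-16.7,0],[0,0,-0.435]],
    [255,[25.4,-16.7,0],[0,0,-0.435]],
    [255,[25.4,-16.7,0],[0,0,-0.435]],
    [255,[25.4,-16.7,0],[0,0,-0.435]],
    [255,[25.4,-16.7,0],[0,0,-0.435]],
  ],
)

```text
clock: 18.57
eef_pos: [510.3, -38.0, 183.7]
tcp_rot: [-3.139, 0.0, 1.59]
contact_force: [0.1, -0.3, -8.9]
opening: 0.592
```

```bash
python3 -c "
from h import *
st()
delta([511,-38,52],1.59)
"
```

```text
{'clock': 18.567, 'qpos': [-0.077, 0.233, 1.918, -0.0, 0.992, -0.096], 'eef_pos': [510.318, -37.988, 183.721], 'tcp_rot': [-3.139, 0.0, 1.59], 'contact_force': [0.109, -0.334, -8.872], 'wrist_torque': [0.071, -0.021, -0.009], 'opening': 0.592}
d cm [-0.    0.1  13.17] rot [-0.002  0.     0.   ]
```

Emit:
play_rows(
  rows=[
    [255,[0,0,3],[0,0,0]],
    [255,[0,0,6.5],[0,0,0]],
    [255,[0,0,10],[0,0,0]],
    [255,[0,0,12],[0,0,0]],
    [255,[0,0,13],[0,0,0]],
    [255,[0,0,13.2],[0,0,0]],
    [255,[0,0,13.2],[0,0,0]],
    [255,[0,0,13.2],[0,0,0]],
  ],
)

```text
clock: 19.23
eef_pos: [512.3, -38.2, 54.2]
tcp_rot: [3.14, 0.0, 1.589]
contact_force: [0.4, 0.6, -8.2]
opening: 0.586
```

Emit:
play_rows(
  rows=[
    [255,[0,0,0.15],[0,0,0]],
    [255,[0,0,0.3],[0,0,0]],
    [255,[0,0,0.45],[0,0,0]],
    [255,[0,0,0.55],[0,0,0]],
    [255,[0,0,0.55],[0,0,0]],
  ],
)

```text
clock: 19.65
eef_pos: [511.1, -37.7, 47.7]
tcp_rot: [3.141, -0.0, 1.59]
contact_force: [0.0, 0.2, -9.5]
opening: 0.589
```

Emit:
play_rows(
  rows=[
    [255,[0,0,0.1],[0,0,0]],
    [255,[0,0,0.2],[0,0,0]],
    [255,[0,0,0.2],[0,0,0]],
  ],
)

```text
clock: 19.9
eef_pos: [511.0, -37.7, 45.4]
tcp_rot: [-3.141, -0.0, 1.59]
contact_force: [-0.2, 1.0, -7.8]
opening: 0.591
```

Emit:
play_rows(
  rows=[
    [255,[0,0,0.05],[0,0,0]],
    [255,[0,0,0.1],[0,0,0]],
    [255,[0,0,0.1],[0,0,0]],
  ],
)

```text
clock: 20.15
eef_pos: [511.1, -37.8, 45.0]
tcp_rot: [3.142, 0.0, 1.59]
contact_force: [-1.7, -0.5, -0.5]
opening: 0.593
```

In contact, with the weight carried by the panel. Releasing.

Emit:
play_rows(
  rows=[
    [90,[0,0,0],[0,0,0]],
    [70,[0,0,0],[0,0,0]],
    [40,[0,0,0],[0,0,0]],
    [0,[0,0,0],[0,0,0]],
    [0,[0,0,0],[0,0,0]],
    [0,[0,0,0],[0,0,0]],
    [0,[0,0,0],[0,0,0]],
  ],
)

```text
clock: 20.73
eef_pos: [511.2, -37.7, 44.6]
tcp_rot: [3.141, 0.0, 1.59]
contact_force: [-0.2, -0.8, -0.3]
opening: 0.997
```

Emit:
play_rows(
  rows=[
    [0,[0,0,-1],[0,0,0]],
    [0,[0,0,-3],[0,0,0]],
    [0,[0,0,-6],[0,0,0]],
    [0,[0,0,-10],[0,0,0]],
    [0,[0,0,-14],[0,0,0]],
    [0,[0,0,-18],[0,0,0]],
    [0,[0,0,-20],[0,0,0]],
    [0,[0,0,-20],[0,0,0]],
    [0,[0,0,-20],[0,0,0]],
  ],
)

```text
clock: 21.48
eef_pos: [511.7, -37.8, 246.4]
tcp_rot: [3.138, 0.0, 1.59]
contact_force: [0.3, 0.7, -1.1]
opening: 1.001
```

```bash
python3 -c "
from h import *
st()
snap('wrist','w11');snap('side','s11')
"
```

```text
{'clock': 21.483, 'qpos': [-0.077, 0.161, 1.855, -0.0, 1.122, -0.096], 'eef_pos': [511.698, -37.797, 246.417], 'tcp_rot': [3.138, 0.0, 1.59], 'contact_force': [0.316, 0.746, -1.093], 'wrist_torque': [-0.026, -0.006, -0.003], 'opening': 1.001}
```

View pics/w11.png

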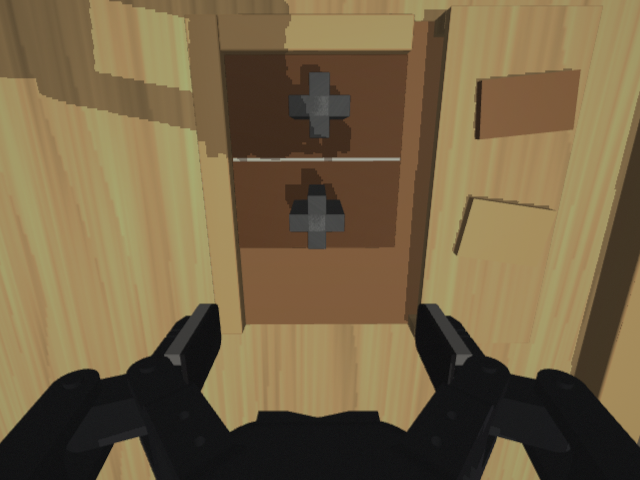

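View pics/s11.png

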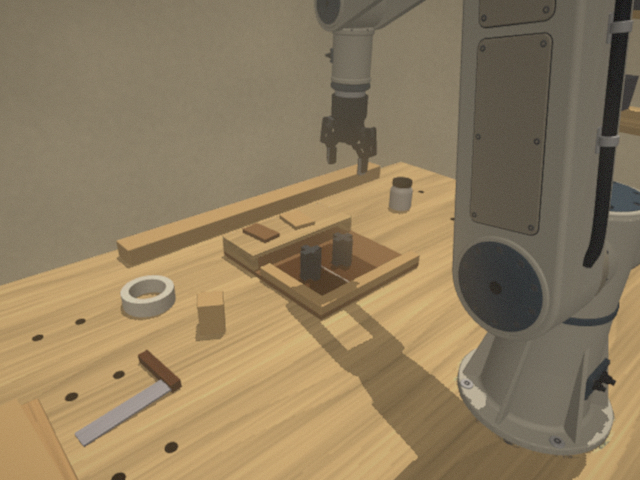

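```bash
python3 -c "
from h import *
crop('w11',190,10,450,260,3,'c11')
for u,v,z in [(319.5,105,88),(316.8,220,88),(233,159,18),(400,159,18),(241,247.5,18),(395,247.5,18)]: print(pt('w11',u,v,z))"
```

```text
[512.5  61.8  88. ]
[512.  -36.1  88. ]
[422.   11.2  18. ]
[600.1  14.6  18. ]
[425.5 -88.5  18. ]
[603.7 -85.4  18. ]
```

View pics/c11.png

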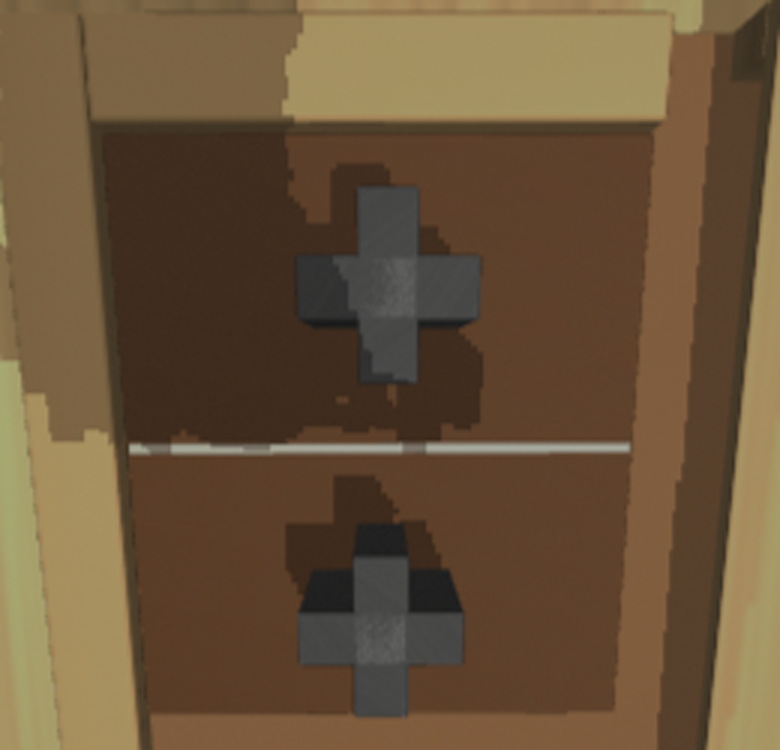

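The panel sits flush with both battens, and the weights stand about 49 mm either side of the chalk line, within 2 mm of mid-length. Handing in.

```bash
python3 -c "
from h import *
print(r.sign_off())"
```

```text
the job is handed in; nothing more can be done
None
```

The job is handed in, and my last pictures show everything where the task asked. `sign_off` gave no verdict.

- **Panel:** I dragged it out with closed fingertips at about 11–13 N and slid it left. In the final wrist picture it shows no visible gap at either batten. It sits about 0.02 rad to the robot's axes, the same as the board.
- **Weights:** weight_b is on the left half and weight_a on the right. Both stand upright about 49 mm from the chalk line and within about 2 mm of the panel's middle along it. I lowered each until it touched the panel before opening the jaws. The arm then backed off about 200 mm.
- **Bystanders:** the block, square, tape and glue pot look where they were at the start, judged by eye from the side picture.
- **Time:** about 21.5 s of the 72 s.

**Disagreement:** the top and wrist cameras differed by 2–3.5 mm, about what the stated 2 mm calibration error allows. I used the wrist values. The last measure of the panel's near edge came out about 1 mm farther from the batten than the one before, which I put down to the same error. The wrist force never went above about 20 N, at the first press on the panel.

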